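Test press of a trolley brake lever after closing its quick release

TASK

The brake unit of a sample trolley is bolted on the bench with its quick-release cam left open, so the hand lever would pull right to the bar. Push the cam handle fully closed, folded against the rod, then press the hand lever in towards the bar with the backs of your fingers until the brake block bites on the wheel and the lever stops short of the bar; keep it pressed firmly there for two seconds and let it spring all the way back out. Only push, with moderate force: grip and lift nothing, do not squeeze against the bar, and leave the other things where they are.

Things in the scene. Friction and masses are not known exactly. Their poses are not given: they have to be found in the camera images.
- brake_unit: brake unit of a lab trolley, bolted to a grey plate 135x440x10 mm that cannot shift. Origin on the bench, under the plate. z up; x points away from the robot, from hand lever to bar; y along the plate to the left, from hand lever to castor wheel (80 mm, centre at y = 181 mm). Working parts are centred 100 mm above the bench; the highest point, the wheel, is at 140 mm.
- push_bar: round push bar, 25 mm thick, along the unit's y, with a black rubber grip 32 mm thick from y = -172 to -30 mm. Origin on its axis, 100 mm above the bench, at unit x = +41 mm. Rigid and fixed; leave it untouched.
- lever_pivot (a point): the upright pivot of the hand lever, at unit x = -30, y = 0 mm, 100 mm above the bench
- lever_blade: aluminium blade of the hand lever, 10 mm thick, 18 mm high (91 to 109 mm above the bench), ball-ended, running 150 mm from the pivot to the right (unit -y) on the robot's side of the bar. Origin on the pivot; turns with the lever. With the lever out, about 60 mm lie between blade and grip; below the blade is open air down to the plate.
- press_spot (a point): point on the front of the blade (the face turned to the robot, away from the bar), 105 mm from the pivot, at half the blade's height (unit x = -53, y = -105 mm with the lever out); press here, towards the bar (unit +x)
- brake_lever (a joint): angle of the hand lever: 0 fully out (spring), growing towards the bar, 0.40 rad on the bar. The spring takes 2 to 3 N at the press spot. Cam closed: the block meets the wheel at about 0.24 rad (25 mm at the press spot), then the force climbs some 4 N per mm; the blade is still some 30 mm from the grip. Cam open: it goes to the bar. A proper press is 10 to 20 N; under 6 N too weak, 40 N too much.
- cam_pivot (a point): the upright pivot of the quick-release cam on the brake rod, at unit x = 0, y = 86 mm, 100 mm above the bench; it moves along unit y with the rod when the lever is pressed (up to 12 mm)
- cam_paddle: the black handle of the cam, 7 mm thick, 17 mm high (110 to 127 mm above the bench), reaching 65 mm from the pivot. Origin: on the pivot, 100 mm above the bench; it turns with the cam.
- paddle_spot (a point): point on the cam handle 50 mm from the pivot, at half its height, on the face to push: when open this face looks to the wheel (unit +y), when closed to the robot (unit -x). The face lies 14 mm beside the line from the pivot along the handle (fully open: unit x = -48, y = 100 mm)
- cam_handle (a joint): angle of the quick-release cam: 0 fully open (handle square to the rod, towards the robot), 1.6 rad fully closed (folded against the rod, pointing right, unit -y, at an end stop); starts between 0 and 0.4. Closes anticlockwise seen from above, stays where left, takes about 9 N at the paddle spot. Above 1.4 counts as closed. 40 N is too much.
- screwdriver: flat screwdriver, 27x180x25 mm, lying on the bench in front of the unit. Origin: centre of its underside. Leave it where it is.
- spatula: slim steel lab spatula, 14x188x7 mm, lying on the bench in front of the wheel end of the unit. Origin: centre of its underside. Leave it where it is.
- tape_roll: roll of masking tape, 104 mm across, 25 mm high, lying flat behind the bar. Origin: centre of its underside. Leave it where it is.
- jar: white-capped jar, 67 mm across, 88 mm high, standing behind the unit. Origin: centre of its underside. Leave it where it is.
- amber_bottle: small bottle with a black cap, 54 mm across, 113 mm high, standing to the left of the wheel end. Origin: centre of its underside. Leave it where it is.
- beaker: small beaker, 56x62x68 mm, standing behind the bar. Origin: centre of its underside. Leave it where it is.
- marker: marker pen, 17x131x17 mm, lying on a closed notebook to the right of the unit. Origin: centre of its underside. Leave it where it is.

How it is judged:
On the way, in this order (a step that is already met when the one before it is completed fails the run):
1. the cam is pushed closed while the lever is out (value of joint cam_handle above 1.4 rad and value of joint brake_lever below 0.06 rad), for 0.2 s.
2. with the cam closed, the fingers press the lever in with more than 6 N for a second and it stops short of the bar (value of joint cam_handle above 1.4 rad and value of joint brake_lever between 0.21 and 0.37 rad and contact force between the fingers and lever_blade above 6 N), for 1 s.
At the end, for the whole second after the job is handed in: cam closed (above 1.4 rad), lever back out (within 0.04 rad of 0) and still, other things not moved by more than 30 mm (value of joint cam_handle above 1.4 rad and value of joint brake_lever between -0.04 and 0.04 rad and velocity of joint brake_lever below 0.05 rad/s); the robot touches nothing.
It fails at once if the lever is pushed onto the bar (beyond 0.385 rad) (value of joint brake_lever above 0.385 rad).
It fails at once if the lever is forced or pinched (over 40 N) (contact force between the fingers and lever_blade above 40 N).
It fails at once if the cam handle is forced or pinched (over 40 N) (contact force between the fingers and cam_paddle above 40 N).
It fails at once if the fingers squeeze against the bar (over 5 N) (contact force between the fingers and push_bar above 5 N).
It fails at once if another thing is moved by more than 30 mm (distance of any of screwdriver, spatula, tape_roll, jar, amber_bottle, beaker, marker from where it was at the start of the episode above 0.03 m).
It also fails if it takes over 51 s, if anything falls off the work surface, if the arm or the gripper's body presses on something with over 40 N, if the wrist force passes 120 N, or if a joint passes its speed limit or range.

ROBOT

A 6-joint arm with a two-finger parallel gripper is mounted at the origin on a cart in front of the work surface, level with it; the furniture and walls round the work are solid. World frame = base frame: x ahead of the robot, y to its left, z up, the work surface at z = 0. Lengths are in m, angles in rad, forces in N, time in s.
With the tool pointing down it reaches from about 0.35 to 0.775 m from the base axis. Payload 5.5 kg.
Tool frame: the origin (TCP) lies where the fingers leave the gripper's body, on its centre line; the fingertips stand 73 mm ahead of it and the grasp point (between the pads) lies 54 mm ahead of it; z points along the fingers, y is the direction in which the jaws open and shut (so a half turn about z gives the same grasp; the last joint's range is limited). The gripper opens to 85 mm and grips with 20 to 120 N. Pads are 22 mm wide; open, the fingers measure 114 mm over their backs; the gripper's body (76 mm by 85 mm) begins 54 mm behind the grasp point. The pads swing forward as they close: fully open they stand 13 mm farther back than shut.
Start: joints at [-1.397, 0.313, 0.046, 1.304, 0, 1.431], TCP at [0.177, -0.547, 0.304] pointing down, gripper open.
Joint ranges: [-2.76, 2.76], [-0.86, 1.69], [-1.03, 1.26], [-2.2, 2.34], [-1.47, 1.5], [-3.14, 3.14]. Speed limits (rad/s): [2.57, 2.57, 3.14, 3.14, 3.14, 3.14].

INTERFACE

Orientations are given as a unit quaternion [w, x, y, z].
In Python, from workcell import env, read_camera, job, cut_out gives the robot as it stands.
- The arm moves only by the tool servo_tool, never from a script. Its argument "deltas" is a list of rows, each an object of numbers: "dx", "dy", "dz": the shift along the world's x, y, z in mm; "rx", "ry", "rz": the turn, a rotation vector about the world's x, y, z in rad; "fingers": the closure, from -1 (fully open) to 1 (shut). A call has 1 to 8 rows; each row shifts and turns the commanded pose from where the row before left it; what a row does not reach is not made up. A row lasts 1/10 s, in which the tool goes at most 50 mm and 8.59 degrees, less where a joint would pass 70% of its speed; a pose out of reach is approached as far as the arm can. A call is refused whole if a number of a shift passes 50 or a number of a turn 0.15, either way. A call with a gripper value outside its range is refused whole. The fingers move at their own pace and stop on an object; "newtons" is the grip in N (left out, the last holds). Time passes only in rows, so rows that do not move let the fingers close. It gives the time, the measured TCP pose, the force and the opening at its end, in the units of the state.
- env.get_state(): the state, without advancing time (a new reading comes with each control period).
- read_camera(name): name is "scene" or "side" or "wrist"; returns a dict with "img" (400x640x3 uint8, red, green, blue), "intrinsics" (3x3 intrinsics, pixels), "extrinsics" (4x4, takes a point from camera to world coordinates); the wrist camera has in their place "hand_eye" (4x4, takes a point from camera to tool coordinates, whose origin is the TCP and whose axes are the flange's). Camera axes: x right, y down, z forward; pixel columns grow to the right and rows downward; lengths in m; the calibration is good to about 2 mm. A picture is of the moment at which its call begins: read the wrist's pose just before it. There is no depth.
- job.hand_in(): hands the job in, once; it reports no verdict.
Trained networks look in the newest picture that a camera, given by its name, has taken for a name from the list of things; names that differ only in an ending like _2 or _b are one class to them, and where a whole thing is asked for, a point or a joint stands for the part that bears it (a point fixed in the world has none). Each returns a list of dicts, best first, with "confidence" (0 to 1); they miss things now and then, are a little off and sometimes report something else, mostly with a low value. They report only what shows in the picture. A call takes as long as a camera call.
- cut_out(target, camera): "region" (400x640 bool, what is visible of it) and "extent" ([left, top, right, bottom] in pixels, round what is visible of it).
The state is a dict: "clock": time; "joint_pos": joint angles; "qvel": joint speeds; "tau": joint torques, N m; "tcp_pos": TCP position; "orientation": TCP orientation; "wrist_force": force on the tool from outside, world axes, zero at the start; "ft_torque": the same for the moment, N m; "finger_gap": finger opening in m.
Only numpy, scipy, OpenCV 4.12 (cv2) and the standard library are available. Lean on these libraries where they do the work, as an engineer would, in place of code of your own. Each camera call takes 0.05 s, during which the arm holds its last target. There are 200 camera calls.

## Working session

There is one attempt and no reset: what is moved stays moved. The work goes in short steps, Python scripts to look and compute and a tool call to move; the robot and the scene stay as the last step left them, time stands still between calls to the robot, and variables do not carry over. Pictures are saved under pics/ and viewed, about 8 in all and at most 12, crops included, and the job is handed in when it is done.

Besides the shell and the picture viewer there is one more tool, called after "Call:" as name(argument=value, ...) on one line, values as JSON. servo_tool: Moves the arm, as the interface text tells. Its arguments: {"type":"object","properties":{"deltas":{"type":"array"},"newtons":{"type":"number"}},"required":["deltas"]}

```bash
mkdir -p pics
python3 - <<'E'
from workcell import env, read_camera, job, cut_out
import cv2, numpy as np
s=env.get_state(); print(s)
for c in ("scene","side"):
    r=read_camera(c); cv2.imwrite(f"pics/{c}0.png",r["img"][:,:,::-1]); print(c,r["intrinsics"].tolist(),np.round(r["extrinsics"],4).tolist())
    for n in ("brake_unit","push_bar","lever_blade","cam_paddle","screwdriver","amber_bottle"):
        d=cut_out(n,c)
        print(n,[(round(x["confidence"],2),x["extent"]) for x in d[:2]])
E
```

```text
{'clock': 0.0, 'joint_pos': array([-1.39662036e+00,  3.13747041e-01,  4.53753499e-02,  1.30363009e+00,
        3.51371607e-05,  1.43121963e+00]), 'qvel': array([-0.00045147,  0.00167667, -0.00124664,  0.00045599,  0.0010727 ,
        0.00103714]), 'tau': array([-1.86452328e-02, -4.73970079e+01,  2.93662995e+01, -1.11788482e-02,
       -5.18612884e-03, -1.67010872e-03]), 'tcp_pos': array([ 0.17743146, -0.54668618,  0.30331507]), 'orientation': array([-6.02942339e-04,  9.87719946e-01,  1.56233622e-01,  7.13948403e-06]), 'wrist_force': array([-0.04513435, -0.26093787, -0.36702497]), 'ft_torque': array([0.03211701, 0.05169995, 0.03771852]), 'finger_gap': 0.0853612242226012}
scene [[371.16600821343536, 0.0, 325.4469409218611], [0.0, 371.16600821343536, 198.09000138900421], [0.0, 0.0, 1.0]] [[-0.8599, -0.3961, 0.3218, 0.2562], [-0.5104, 0.6701, -0.539, 0.3776], [-0.0022, -0.6277, -0.7784, 0.9077], [0.0, 0.0, 0.0, 1.0]]
brake_unit [(0.66, [224.4, 188.1, 381.5, 307.1]), (0.15, [312.0, 220.7, 369.8, 245.8])]
push_bar [(0.83, [281.9, 191.5, 372.8, 232.6]), (0.33, [223.4, 188.9, 382.4, 302.4])]
lever_blade [(0.69, [312.4, 221.2, 371.4, 243.1])]
cam_paddle [(0.63, [273.7, 238.5, 286.3, 264.6])]
screwdriver [(0.61, [304.0, 284.6, 327.2, 309.2])]
amber_bottle [(0.69, [203.7, 295.3, 230.7, 332.1]), (0.37, [272.8, 236.6, 283.6, 268.4])]
side [[378.1772704316042, 0.0, 315.36167751543456], [0.0, 378.1772704316042, 200.42718884024387], [0.0, 0.0, 1.0]] [[0.8739, -0.208, 0.4394, 0.1589], [-0.4861, -0.3588, 0.7969, -0.9779], [-0.0081, -0.9099, -0.4147, 0.5023], [0.0, 0.0, 0.0, 1.0]]
brake_unit [(0.82, [259.1, 152.7, 318.2, 256.9])]
push_bar [(0.61, [291.8, 183.5, 306.1, 220.9])]
lever_blade [(0.56, [268.0, 163.7, 291.4, 173.0])]
cam_paddle [(0.25, [319.1, 220.8, 357.0, 247.9])]
screwdriver []
amber_bottle [(0.77, [268.9, 151.2, 285.1, 181.2])]
```

Run:
```python
import cv2,numpy as np
a=cv2.imread("pics/scene0.png")[165:345,190:420]; b=cv2.imread("pics/side0.png")[110:310,220:460]
cv2.imwrite("pics/a.png",cv2.resize(a,None,fx=3.4,fy=3.3,interpolation=cv2.INTER_CUBIC))
cv2.imwrite("pics/b.png",cv2.resize(b,None,fx=3,fy=3,interpolation=cv2.INTER_CUBIC))
```

```text
(no output)
```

View pics/a.png

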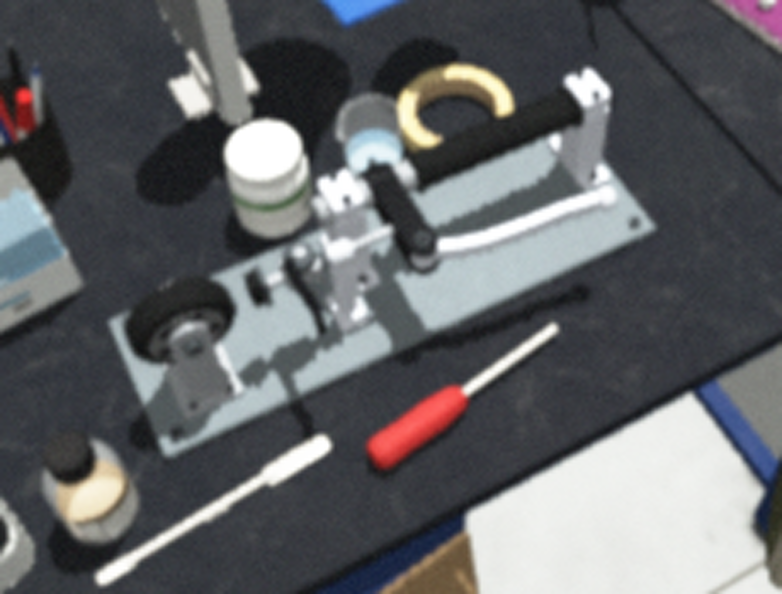

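View pics/b.png

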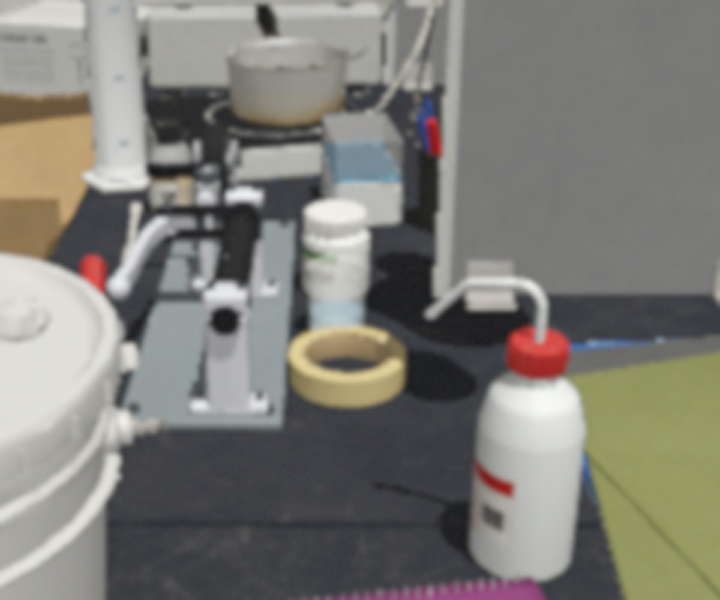

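The scene view shows the whole unit: wheel at the left, cam handle hanging towards the robot at crop (310,290), blade tip at (608,195), plate corners at (108,322), (168,455) and (655,228). The side view confirms that the blade is out.

```bash
cat > h.py <<'E'
import numpy as np, cv2
from scipy.optimize import least_squares
from scipy.spatial.transform import Rotation as R
def back(px,z,K,T):
    d=T[:3,:3]@np.linalg.inv(K)@np.array([px[0],px[1],1.]); c=T[:3,3]
    return c+d*(z-c[2])/d[2]
def proj(P,K,T):
    q=(np.asarray(P)-T[:3,3])@T[:3,:3]; return (q@K.T)[:,:2]/q[:,2:]
def u2w(p,P):  # p=(x,y,yaw), P in m
    P=np.atleast_2d(P); c,s=np.cos(p[2]),np.sin(p[2])
    return np.c_[p[0]+c*P[:,0]-s*P[:,1],p[1]+s*P[:,0]+c*P[:,1],P[:,2]]
E
python3 - <<'E'
from h import *
from workcell import read_camera,cut_out,env
r=read_camera("scene");K,T=r["intrinsics"],r["extrinsics"]
img={'pl':(108,322),'pb':(168,455),'pr':(655,228),'tip':(608,195)}
px={k:np.array([190+a/3.4,165+b/3.3]) for k,(a,b) in img.items()}
for k in px: print(k,back(px[k],.1 if k=='tip' else .01,K,T).round(3))
# unit coordinates of plate corners: y offset unknown -> fit x,y,yaw,y0
def f(p):
    P=np.array([[.0675,p[3]+.44,.01],[-.0675,p[3]+.44,.01],[-.0675,p[3],.01],[-.063,-.147,.1]])
    return (proj(u2w(p,P),K,T)-np.array(list(px.values()))).ravel()
# tip (blade 150 mm)
s=least_squares(f,[.5,-.1,0,-.2]); print(s.x.round(4),s.fun.round(2))
for n,z in (("lever_blade",.1),("cam_paddle",.118),("screwdriver",.01),("spatula",.003),("amber_bottle",.05),("jar",.04)):
    d=cut_out(n,"scene")
    if d:
        ys,xs=np.nonzero(d[0]["region"]); print(n,back((xs.mean(),ys.mean()),z,K,T).round(3), np.linalg.inv(R.from_euler('z',s.x[2]).as_matrix())@(back((xs.mean(),ys.mean()),z,K,T)-[s.x[0],s.x[1],0]))
E
```

```text
pl [0.755 0.094 0.01 ]
pb [0.641 0.16  0.01 ]
pr [ 0.418 -0.213  0.01 ]
tip [ 0.446 -0.164  0.1  ]
[ 0.5783 -0.0725 -0.5408 -0.2062] [-0.05 -0.48 -0.62  0.87  1.23  0.15 -0.43 -0.93]
lever_blade [ 0.49  -0.103  0.1  ] [-0.06021778 -0.07140918  0.1       ]
cam_paddle [0.601 0.027 0.118] [-0.03201467  0.09652821  0.118     ]
screwdriver [0.487 0.026 0.01 ] [-0.12908862  0.03696915  0.01      ]
spatula [0.585 0.167 0.003] [-0.11775104  0.20865155  0.003     ]
amber_bottle [0.656 0.218 0.05 ] [-0.08267003  0.28931483  0.05      ]
jar [ 0.714 -0.072  0.04 ] [0.11631184 0.07054369 0.04      ]
```

Call:
servo_tool(deltas=[{"dx":26,"dy":37,"rz":0.14,"fingers":1},{"dx":26,"dy":37,"rz":0.14,"fingers":1},{"dx":26,"dy":37,"rz":0.14,"fingers":1},{"dx":26,"dy":37,"rz":0.14,"fingers":1},{"dx":26,"dy":37,"rz":0.14,"fingers":1},{"dx":26,"dy":37,"rz":0.14,"fingers":1},{"dx":26,"dy":37,"rz":0.14,"fingers":1},{"dx":26,"dy":37,"rz":0.14,"fingers":1}], newtons=40)

```text
invalid input at $.deltas[0]: expected keys dx, dy, dz, rx, ry, rz, fingers
```

Call:
servo_tool(deltas=[{"dx":26,"dy":37,"rz":0.14,"fingers":1},{"dx":26,"dy":37,"rz":0.14,"fingers":1},{"dx":26,"dy":37,"rz":0.14,"fingers":1},{"dx":26,"dy":37,"rz":0.14,"fingers":1},{"dx":26,"dy":37,"rz":0.14,"fingers":1},{"dx":20,"dy":30,"rz":0.14,"fingers":1},{"dx":10,"dy":15,"rz":0.14,"fingers":1},{"fingers":1}])

```text
invalid input at $.deltas[0]: expected keys dx, dy, dz, rx, ry, rz, fingers
```

Call:
servo_tool(deltas=[{"dx":26,"dy":37,"dz":0,"rx":0,"ry":0,"rz":0.14,"fingers":1},{"dx":26,"dy":37,"dz":0,"rx":0,"ry":0,"rz":0.14,"fingers":1},{"dx":26,"dy":37,"dz":0,"rx":0,"ry":0,"rz":0.14,"fingers":1},{"dx":26,"dy":37,"dz":0,"rx":0,"ry":0,"rz":0.14,"fingers":1},{"dx":26,"dy":37,"dz":0,"rx":0,"ry":0,"rz":0.14,"fingers":1},{"dx":26,"dy":37,"dz":0,"rx":0,"ry":0,"rz":0.14,"fingers":1},{"dx":26,"dy":37,"dz":0,"rx":0,"ry":0,"rz":0.14,"fingers":1},{"dx":26,"dy":37,"dz":0,"rx":0,"ry":0,"rz":0.14,"fingers":1}], newtons=40)

```text
clock: 1.85
tcp_pos: [0.3862, -0.2496, 0.3047]
orientation: [0.001, 0.752, 0.659, 0.0]
wrist_force: [-0.0, -1.4, -1.5]
finger_gap: -0.0
```

Call:
servo_tool(deltas=[{"dx":26,"dy":37,"dz":0,"rx":0,"ry":0,"rz":0.14,"fingers":1},{"dx":26,"dy":37,"dz":0,"rx":0,"ry":0,"rz":0.14,"fingers":1},{"dx":26,"dy":37,"dz":0,"rx":0,"ry":0,"rz":0.14,"fingers":1},{"dx":26,"dy":37,"dz":0,"rx":0,"ry":0,"rz":0.14,"fingers":1},{"dx":26,"dy":37,"dz":0,"rx":0,"ry":0,"rz":0.14,"fingers":1},{"dx":20,"dy":30,"dz":0,"rx":0,"ry":0,"rz":0.14,"fingers":1},{"dx":10,"dy":15,"dz":0,"rx":0,"ry":0,"rz":0.14,"fingers":1},{"dx":0,"dy":0,"dz":0,"rx":0,"ry":0,"rz":0,"fingers":1}])

```text
clock: 2.65
tcp_pos: [0.5465, -0.0189, 0.3036]
orientation: [0.0, 0.354, 0.935, 0.0]
wrist_force: [0.0, -0.3, -0.6]
finger_gap: 0.0002
```

Run:
```python
from h import *
from workcell import read_camera,cut_out,env
s=env.get_state(); r=read_camera("wrist"); print(s["joint_pos"].round(3))
q=s["orientation"]; Tt=np.eye(4);Tt[:3,:3]=R.from_quat(np.r_[q[1:],q[0]]).as_matrix();Tt[:3,3]=s["tcp_pos"]
T=Tt@r["hand_eye"];K=r["intrinsics"]; np.savez("w1.npz",T=T,K=K); print(T.round(3).tolist())
cv2.imwrite("pics/w1.png",r["img"][:,:,::-1])
p=[.5783,-.0725,-.5408]
for n in ("cam_paddle","lever_blade","push_bar","screwdriver","brake_unit"):
    d=cut_out(n,"wrist"); print(n,[(x["confidence"],x["extent"]) for x in d[:2]])
# overlay of expected features
im=r["img"][:,:,::-1].copy()
L={'pp':(0,.086,.118),'pad':(-.048,.1,.118),'lp':(-.03,0,.1),'ps':(-.053,-.105,.1),'c1':(.0675,.2338,.01),'c2':(-.0675,.2338,.01),'c3':(-.0675,-.2062,.01),'bar':(.041,-.03,.1)}
for k,P in L.items():
    u=proj(u2w(p,P),K,T)[0]; print(k,u.round(1))
    if abs(u).max()<3000: cv2.circle(im,tuple(int(v) for v in u),3,(0,0,255),1); cv2.putText(im,k,tuple(int(v)+4 for v in u),0,.4,(0,255,0))
cv2.imwrite("pics/w1o.png",cv2.resize(im,(800,500)))
```

```text
[-0.182  0.258 -0.029  1.283  0.     0.541]
[[0.661, 0.71, 0.242, 0.484], [0.75, -0.626, -0.212, 0.036], [0.001, 0.322, -0.947, 0.373], [0.0, 0.0, 0.0, 1.0]]
cam_paddle [(0.75, [392.6, 150.1, 428.9, 252.2])]
lever_blade [(0.74, [97.8, 197.7, 303.8, 227.6]), (0.67, [314.6, 148.6, 464.2, 254.0])]
push_bar [(0.6, [72.3, 261.7, 378.3, 339.6]), (0.52, [392.8, 145.5, 430.3, 252.7])]
screwdriver [(0.85, [203.3, 57.1, 381.9, 135.8])]
brake_unit [(0.84, [74.2, 122.7, 581.8, 356.2])]
pp [402.5 251.6]
pad [414.3 191.2]
lp [289.8 226.6]
ps [158.8 222.5]
c1 [520.3 240.3]
c2 [519.9 117.9]
c3 [ 99.2 194.6]
bar [273.4 304.7]
```

View pics/w1o.png

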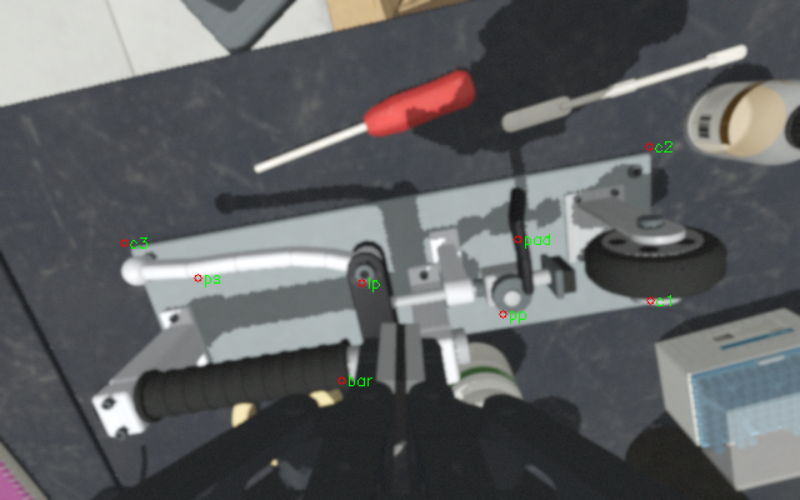

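Run:
```python
from h import *
from workcell import read_camera
r=read_camera("scene");Ks,Ts=r["intrinsics"],r["extrinsics"]; w=np.load("w1.npz");Kw,Tw=w["K"],w["T"]
S=lambda a,b:np.array([190+a/3.4,165+b/3.3]); W=lambda a,b:np.array([a/1.25,b/1.25])
# (cam, pixel, kind/point, )
O=[('s',S(108,322),('c',1,1)),('s',S(168,455),('c',-1,1)),('s',S(655,228),('c',-1,0)),('w',W(651,153),('c',-1,1)),
('s',S(425,240),(-.03,0,'a')),('w',W(364,272),(-.03,0,'a')),('w',W(512,297),(0,.086,'b')),
('s',S(579,108),(.041,-.172,.1)),('s',S(418,165),(.041,-.03,.1)),('w',W(143,396),(.041,-.172,.1))]
def f(p):
    o=[]
    for c,px,P in O:
        if P[0]=='c': P=(p[4]+.0675*P[1],p[3]+.44*P[2],.01)
        else: P=(P[0],P[1],{'a':p[5],'b':p[6]}.get(P[2],.1))
        K,T=(Ks,Ts) if c=='s' else (Kw,Tw)
        o+=list((proj(u2w(p,P),K,T)[0]-px)/(1 if c=='s' else 1.5))
    return np.r_[o,(p[5]-.112)/.005,(p[6]-.112)/.005]
s=least_squares(f,[.578,-.07,-.54,-.2,0,.112,.112],loss='soft_l1',x_scale=[.01]*7);print(s.x.round(4));print(f(s.x)[:-2].reshape(-1,2).round(1).tolist())
p=s.x[:3]; np.save("p.npy",p)
U=lambda px,z:(lambda q:(R.from_euler('z',-p[2]).as_matrix()@(q-[p[0],p[1],0])).round(4))(back(px,z,Kw,Tw))
print('tip',U(W(133,271),.1),'spot blade ctr',U(W(198,268),.109))
print('pad tip top',U(W(518,190),.127),'pad root',U(W(528,288),.127),'pad tip right edge',U(W(525,195),.127),U(W(528,235),.127))
print('bracket',U(W(440,240),.12),U(W(457,262),.12),'block',U(W(545,278),.11),U(W(575,290),.11))
```

```text
[ 0.5695 -0.0635 -0.5501 -0.2091  0.0139  0.1118  0.1176]
[[-0.3, -1.7], [-1.4, -0.3], [1.1, 0.3], [-0.1, -0.4], [-0.8, 0.0], [-1.0, -0.1], [-3.2, 0.1], [-2.5, -0.9], [-0.5, 1.0], [3.3, -0.7]]
tip [-0.0519 -0.149   0.1   ] spot blade ctr [-0.0492 -0.1018  0.109 ]
pad tip top [-0.0682  0.0971  0.127 ] pad root [-0.0083  0.0978  0.127 ] pad tip right edge [-0.0647  0.1007  0.127 ] [-0.0412  0.1005  0.127 ]
bracket [-0.0447  0.0506  0.12  ] [-0.0293  0.0587  0.12  ] block [-0.0053  0.1129  0.11  ] [0.0063 0.1313 0.11  ]
```

The overlay agrees within a few mm. The plate is offset about 14 mm in x, and the handle is nearly fully open. I'll move above the gap between handle and wheel.

Call:
servo_tool(deltas=[{"dx":23,"dy":42,"dz":0,"rx":0,"ry":0,"rz":0.085,"fingers":1},{"dx":23,"dy":42,"dz":0,"rx":0,"ry":0,"rz":0.085,"fingers":1},{"dx":0,"dy":0,"dz":-35,"rx":0,"ry":0,"rz":0,"fingers":1},{"dx":0,"dy":0,"dz":-35,"rx":0,"ry":0,"rz":0,"fingers":1},{"dx":0,"dy":0,"dz":-28,"rx":0,"ry":0,"rz":0,"fingers":1},{"dx":0,"dy":0,"dz":0,"rx":0,"ry":0,"rz":0,"fingers":1}])

```text
clock: 3.6
tcp_pos: [0.5888, 0.0625, 0.2018]
orientation: [-0.004, 0.276, 0.961, -0.001]
wrist_force: [-0.5, 0.7, -1.2]
finger_gap: -0.0
```

Run:
```python
from h import *
from workcell import read_camera,env
s=env.get_state(); r=read_camera("scene"); w=read_camera("wrist")
a=cv2.resize(r["img"][200:320,210:370,::-1],(640,480),interpolation=cv2.INTER_CUBIC)
K,T=r["intrinsics"],r["extrinsics"];p=np.load("p.npy")
t=s["tcp_pos"]-[0,0,.073]; pts=np.vstack([t,u2w(p,[[-.048,.1,.118],[0,.086,.12],[-.014,.036,.118]])])
for u in (proj(pts,K,T)-[210,200])*4: cv2.circle(a,tuple(int(v) for v in u),4,(0,0,255),1)
cv2.imwrite("pics/s2.png",a)
q=R.from_euler('z',-p[2]).as_matrix()@(s["tcp_pos"]-[p[0],p[1],0]);print(q,s["tcp_pos"])
cv2.imwrite("pics/w2.png",w["img"][:,:,::-1])
```

```text
[-0.04945153  0.11752614  0.20175124] [0.5887588  0.06250917 0.20175124]
```

View pics/s2.png

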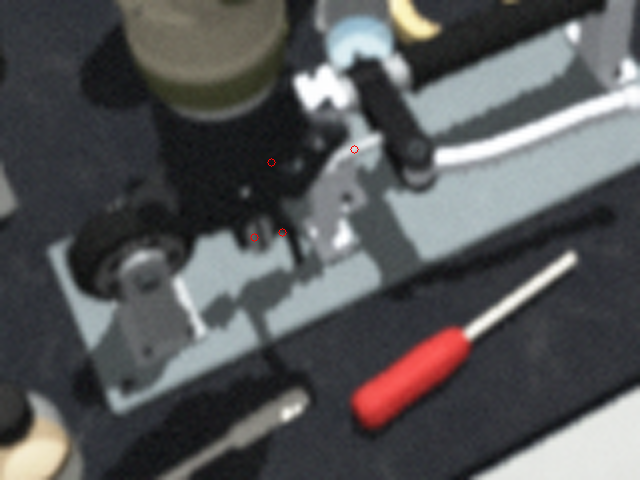

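View pics/w2.png

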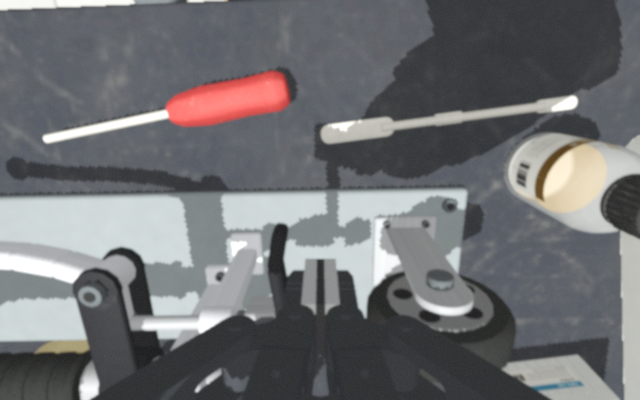

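The fingers hang between the handle (wrist columns 275–288) and the wheel fork (column 375 on), with a small gap on the handle side. I'll shift 4 mm towards the wheel and go down.

Call:
servo_tool(deltas=[{"dx":2,"dy":3,"dz":0,"rx":0,"ry":0,"rz":0,"fingers":1},{"dx":0,"dy":0,"dz":-9,"rx":0,"ry":0,"rz":0,"fingers":1},{"dx":0,"dy":0,"dz":-8,"rx":0,"ry":0,"rz":0,"fingers":1},{"dx":0,"dy":0,"dz":0,"rx":0,"ry":0,"rz":0,"fingers":1}])

```text
clock: 4.1
tcp_pos: [0.5929, 0.066, 0.1879]
orientation: [-0.001, 0.275, 0.961, -0.0]
wrist_force: [-0.0, -0.2, -0.3]
finger_gap: -0.0
```

```bash
cat > arc.py <<'E'
from h import *
from workcell import env
p=np.load("p.npy"); s=env.get_state()
q=R.from_euler('z',-p[2]).as_matrix()@(s["tcp_pos"]-[p[0],p[1],0])
o=s["orientation"]; th=2*np.arctan2(o[2],o[1]); print("unit",(q*1000).round(1),"tool yaw rel a:",round((th-p[2]-np.pi+np.pi)%(2*np.pi)-np.pi,3))
def C(a,r=.048,h=.0285):
    return np.array([-r*np.cos(a)-h*np.sin(a), .086-r*np.sin(a)+h*np.cos(a),0])
prev=s["tcp_pos"][:2]
for a in np.arange(0,1.65,.1):
    w=u2w(p,C(a))[0]; print(round(a,2),(C(a)[:2]*1000).round(1),((w[:2]-prev)*1000).round(1)); prev=w[:2]
E
python3 arc.py
```

```text
unit [-47.8 122.7 187.9] tool yaw rel a: -0.008
0.0 [-48.  114.5] [-4.5 -6.9]
0.1 [-50.6 109.6] [-4.8 -2.8]
0.2 [-52.7 104.4] [-4.5 -3.3]
0.3 [-54.3  99. ] [-4.1 -3.7]
0.4 [-55.3  93.6] [-3.7 -4.1]
0.5 [-55.8  88. ] [-3.3 -4.5]
0.6 [-55.7  82.4] [-2.8 -4.8]
0.7 [-55.1  76.9] [-2.4 -5.1]
0.8 [-53.9  71.4] [-1.8 -5.3]
0.9 [-52.2  66.1] [-1.3 -5.4]
1.0 [-49.9  61. ] [-0.8 -5.5]
1.1 [-47.2  56.1] [-0.2 -5.6]
1.2 [-44.   51.6] [ 0.4 -5.6]
1.3 [-40.3  47.4] [ 0.9 -5.5]
1.4 [-36.2  43.5] [ 1.5 -5.4]
1.5 [-31.8  40.1] [ 2.  -5.2]
1.6 [-27.1  37.2] [ 2.5 -5. ]
```

Call:
servo_tool(deltas=[{"dx":-2,"dy":-3,"dz":-2,"rx":0,"ry":0,"rz":0,"fingers":1},{"dx":-2.5,"dy":-4,"dz":0,"rx":0,"ry":0,"rz":0,"fingers":1},{"dx":-4.8,"dy":-2.8,"dz":0,"rx":0,"ry":0,"rz":0.1,"fingers":1},{"dx":-4.5,"dy":-3.3,"dz":0,"rx":0,"ry":0,"rz":0.1,"fingers":1}])

```text
clock: 4.5
tcp_pos: [0.5809, 0.0541, 0.1872]
orientation: [0.001, 0.176, 0.984, 0.002]
wrist_force: [4.9, 7.2, -5.1]
finger_gap: 0.0002
```

Call:
servo_tool(deltas=[{"dx":-4.1,"dy":-3.7,"dz":0,"rx":0,"ry":0,"rz":0.1,"fingers":1},{"dx":-3.7,"dy":-4.1,"dz":0,"rx":0,"ry":0,"rz":0.1,"fingers":1},{"dx":-3.3,"dy":-4.5,"dz":0,"rx":0,"ry":0,"rz":0.1,"fingers":1},{"dx":-2.8,"dy":-4.8,"dz":0,"rx":0,"ry":0,"rz":0.1,"fingers":1}])

```text
clock: 4.9
tcp_pos: [0.5668, 0.0372, 0.1872]
orientation: [0.002, -0.024, 1.0, 0.002]
wrist_force: [5.3, 7.7, -5.4]
finger_gap: -0.0001
```

Call:
servo_tool(deltas=[{"dx":-2.4,"dy":-5.1,"dz":0,"rx":0,"ry":0,"rz":0.1,"fingers":1},{"dx":-1.8,"dy":-5.3,"dz":0,"rx":0,"ry":0,"rz":0.1,"fingers":1},{"dx":-1.3,"dy":-5.4,"dz":0,"rx":0,"ry":0,"rz":0.1,"fingers":1}])

```text
clock: 5.2
tcp_pos: [0.5611, 0.0217, 0.1873]
orientation: [0.002, -0.173, 0.985, 0.002]
wrist_force: [3.5, 9.1, -3.3]
finger_gap: 0.0002
```

```bash
python3 arc.py | head -1
python3 - <<'E'
from workcell import *
import cv2
for c in("scene","wrist"):
    r=read_camera(c);cv2.imwrite(f"pics/{c}3.png",r["img"][:,:,::-1])
E
```

```text
unit [-51.6  68.2 187.3] tool yaw rel a: 0.898
```

View pics/wrist3.png

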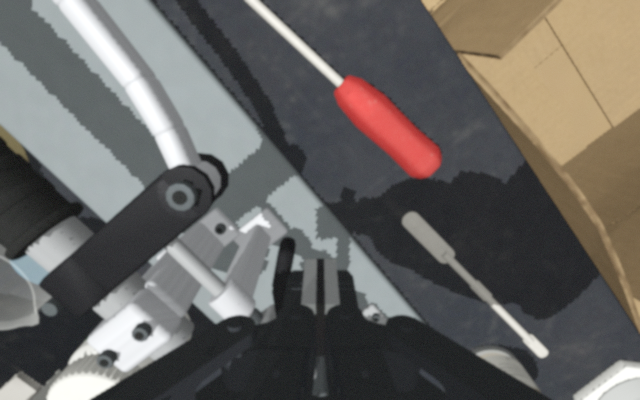

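The handle lies flat against the finger back and turns with it, at about 9–10 N. Continuing.

Call:
servo_tool(deltas=[{"dx":-0.8,"dy":-5.5,"dz":0,"rx":0,"ry":0,"rz":0.1,"fingers":1},{"dx":-0.2,"dy":-5.6,"dz":0,"rx":0,"ry":0,"rz":0.1,"fingers":1},{"dx":0.4,"dy":-5.6,"dz":0,"rx":0,"ry":0,"rz":0.1,"fingers":1}])

```text
clock: 5.6
tcp_pos: [0.56, 0.0053, 0.1873]
orientation: [0.002, -0.319, 0.948, 0.002]
wrist_force: [1.8, 8.7, -0.5]
finger_gap: 0.0002
```

Call:
servo_tool(deltas=[{"dx":0.9,"dy":-5.5,"dz":0,"rx":0,"ry":0,"rz":0.1,"fingers":1},{"dx":1.5,"dy":-5.4,"dz":0,"rx":0,"ry":0,"rz":0.1,"fingers":1},{"dx":2,"dy":-5.2,"dz":0,"rx":0,"ry":0,"rz":0.1,"fingers":1}])

```text
clock: 5.9
tcp_pos: [0.5634, -0.0108, 0.1871]
orientation: [0.001, -0.457, 0.89, 0.003]
wrist_force: [-1.5, 8.6, 0.8]
finger_gap: -0.0001
```

```bash
python3 arc.py | head -1
```

```text
unit [-32.7  41.8 187.1] tool yaw rel a: 1.498
```

Call:
servo_tool(deltas=[{"dx":2.5,"dy":-3.5,"dz":0,"rx":0,"ry":0,"rz":0.05,"fingers":1}])

```text
clock: 6.0
tcp_pos: [0.5656, -0.0145, 0.187]
orientation: [0.001, -0.478, 0.878, 0.003]
wrist_force: [-1.9, 9.1, 1.3]
finger_gap: 0.0001
```

Call:
servo_tool(deltas=[{"dx":2,"dy":-1.5,"dz":0,"rx":0,"ry":0,"rz":0.03,"fingers":1}])

```text
clock: 6.1
tcp_pos: [0.5667, -0.0158, 0.1868]
orientation: [-0.0, -0.49, 0.871, 0.003]
wrist_force: [-8.2, 10.6, 4.2]
finger_gap: -0.0
```

Call:
servo_tool(deltas=[{"dx":0.8,"dy":-0.5,"dz":0,"rx":0,"ry":0,"rz":0.0,"fingers":1}])

```text
clock: 6.2
tcp_pos: [0.5668, -0.0159, 0.1868]
orientation: [-0.001, -0.49, 0.872, 0.004]
wrist_force: [-6.8, 11.1, 5.1]
finger_gap: -0.0
```

Call:
servo_tool(deltas=[{"dx":0.6,"dy":-0.4,"dz":0,"rx":0,"ry":0,"rz":0.0,"fingers":1}])

```text
clock: 6.3
tcp_pos: [0.5669, -0.0159, 0.1868]
orientation: [-0.001, -0.49, 0.872, 0.004]
wrist_force: [-8.2, 11.1, 5.6]
finger_gap: -0.0002
```

Call:
servo_tool(deltas=[{"dx":-10,"dy":6,"dz":0,"rx":0,"ry":0,"rz":0,"fingers":1},{"dx":-20,"dy":12,"dz":0,"rx":0,"ry":0,"rz":0,"fingers":1},{"dx":-20,"dy":12,"dz":25,"rx":0,"ry":0,"rz":0,"fingers":1},{"dx":-20,"dy":-20,"dz":30,"rx":0,"ry":0,"rz":0,"fingers":1},{"dx":-10,"dy":-30,"dz":10,"rx":0,"ry":0,"rz":0,"fingers":1},{"dx":0,"dy":0,"dz":0,"rx":0,"ry":0,"rz":0,"fingers":1}])

```text
clock: 6.9
tcp_pos: [0.4898, -0.041, 0.2544]
orientation: [0.001, -0.488, 0.873, -0.002]
wrist_force: [1.0, -0.3, -1.3]
finger_gap: -0.0001
```

Run:
```python
from h import *
from workcell import read_camera,env,cut_out
p=np.load("p.npy");s=env.get_state(); w=read_camera("wrist"); r=read_camera("scene")
print(s["joint_pos"].round(2), (R.from_euler('z',-p[2]).as_matrix()@(s["tcp_pos"]-[p[0],p[1],0])*1000).round(1))
a=cv2.resize(r["img"][200:320,210:370,::-1],(640,480),interpolation=cv2.INTER_CUBIC)[:, :400]
K,T=r["intrinsics"],r["extrinsics"]
b=cv2.resize(w["img"][:,:,::-1],(400,250))
cv2.imwrite("pics/m4.png",np.hstack([a,np.vstack([b,np.zeros((230,400,3),np.uint8)])]))
```

```text
[-0.25  0.17 -0.26  1.13 -0.   -1.27] [-79.7 -22.4 254.4]
```

View pics/m4.png

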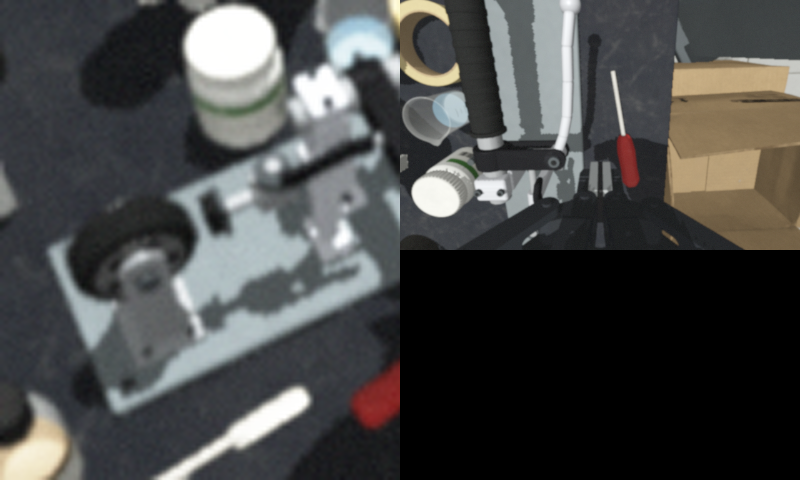

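The handle is now folded parallel along the rod (crop 270–370, 140–190), and the lever is still out. Next I move in front of the press spot.

Call:
servo_tool(deltas=[{"dx":-24,"dy":-34,"dz":0,"rx":0,"ry":0,"rz":0,"fingers":1},{"dx":-24,"dy":-34,"dz":0,"rx":0,"ry":0,"rz":0,"fingers":1},{"dx":0,"dy":0,"dz":-30,"rx":0,"ry":0,"rz":0,"fingers":1},{"dx":0,"dy":0,"dz":-30,"rx":0,"ry":0,"rz":0,"fingers":1},{"dx":0,"dy":0,"dz":-31,"rx":0,"ry":0,"rz":0,"fingers":1},{"dx":0,"dy":0,"dz":0,"rx":0,"ry":0,"rz":0,"fingers":1}])

```text
clock: 7.6
tcp_pos: [0.4391, -0.105, 0.1568]
orientation: [-0.003, -0.489, 0.872, 0.004]
wrist_force: [-0.5, 0.6, -0.3]
finger_gap: 0.0003
```

```bash
python3 arc.py | head -1
```

```text
unit [ -89.4 -103.5  156.8] tool yaw rel a: 1.573
```

Call:
servo_tool(deltas=[{"dx":6.8,"dy":-4.2,"dz":0,"rx":0,"ry":0,"rz":0,"fingers":1},{"dx":6.8,"dy":-4.2,"dz":0,"rx":0,"ry":0,"rz":0,"fingers":1},{"dx":6.8,"dy":-4.2,"dz":0,"rx":0,"ry":0,"rz":0,"fingers":1},{"dx":3.4,"dy":-2.1,"dz":0,"rx":0,"ry":0,"rz":0,"fingers":1},{"dx":3.4,"dy":-2.1,"dz":0,"rx":0,"ry":0,"rz":0,"fingers":1}])

```text
clock: 8.1
tcp_pos: [0.4696, -0.1238, 0.1615]
orientation: [0.0, -0.489, 0.872, -0.0]
wrist_force: [-1.5, -0.3, 1.9]
finger_gap: -0.0004
```

Call:
servo_tool(deltas=[{"dx":3.4,"dy":-2.1,"dz":0,"rx":0,"ry":0,"rz":0,"fingers":1},{"dx":3.4,"dy":-2.1,"dz":0,"rx":0,"ry":0,"rz":0,"fingers":1},{"dx":0,"dy":0,"dz":0,"rx":0,"ry":0,"rz":0,"fingers":1}])

```text
clock: 8.4
tcp_pos: [0.4764, -0.128, 0.161]
orientation: [0.0, -0.489, 0.872, -0.0]
wrist_force: [-2.6, 0.0, 1.3]
finger_gap: 0.0
```

```bash
python3 arc.py | head -1
```

```text
unit [ -45.6 -103.6  161. ] tool yaw rel a: 1.572
```

Call:
servo_tool(deltas=[{"dx":2.5,"dy":-1.6,"dz":0,"rx":0,"ry":0,"rz":0,"fingers":1},{"dx":0.9,"dy":-0.5,"dz":0,"rx":0,"ry":0,"rz":0,"fingers":1}])

```text
clock: 8.6
tcp_pos: [0.4795, -0.1298, 0.1609]
orientation: [-0.0, -0.489, 0.872, 0.0]
wrist_force: [-3.8, 0.5, 0.2]
finger_gap: -0.0001
```

Call:
servo_tool(deltas=[{"dx":1.7,"dy":-1.0,"dz":0,"rx":0,"ry":0,"rz":0,"fingers":1}])

```text
clock: 8.7
tcp_pos: [0.4805, -0.1304, 0.1608]
orientation: [-0.0, -0.489, 0.872, 0.001]
wrist_force: [-6.2, 2.5, 3.4]
finger_gap: -0.0
```

Call:
servo_tool(deltas=[{"dx":0.9,"dy":-0.5,"dz":0,"rx":0,"ry":0,"rz":0,"fingers":1}])

```text
clock: 8.8
tcp_pos: [0.4808, -0.1306, 0.1607]
orientation: [-0.001, -0.489, 0.872, 0.001]
wrist_force: [-7.6, 3.5, 4.4]
finger_gap: -0.0
```

Call:
servo_tool(deltas=[{"dx":1.7,"dy":-1.0,"dz":0,"rx":0,"ry":0,"rz":0,"fingers":1}])

```text
clock: 8.9
tcp_pos: [0.4817, -0.1312, 0.1606]
orientation: [-0.001, -0.489, 0.872, 0.002]
wrist_force: [-11.7, 4.2, 7.4]
finger_gap: -0.0001
```

Call:
servo_tool(deltas=[{"dx":1.7,"dy":-1.0,"dz":0,"rx":0,"ry":0,"rz":0,"fingers":1},{"dx":0,"dy":0,"dz":0,"rx":0,"ry":0,"rz":0,"fingers":1}])

```text
clock: 9.1
tcp_pos: [0.4822, -0.1315, 0.1605]
orientation: [-0.002, -0.489, 0.872, 0.003]
wrist_force: [-13.0, 4.7, 10.2]
finger_gap: -0.0005
```

Call:
servo_tool(deltas=[{"dx":0,"dy":0,"dz":0,"rx":0,"ry":0,"rz":0,"fingers":1},{"dx":0,"dy":0,"dz":0,"rx":0,"ry":0,"rz":0,"fingers":1},{"dx":0,"dy":0,"dz":0,"rx":0,"ry":0,"rz":0,"fingers":1},{"dx":0,"dy":0,"dz":0,"rx":0,"ry":0,"rz":0,"fingers":1},{"dx":0,"dy":0,"dz":0,"rx":0,"ry":0,"rz":0,"fingers":1},{"dx":0,"dy":0,"dz":0,"rx":0,"ry":0,"rz":0,"fingers":1},{"dx":0,"dy":0,"dz":0,"rx":0,"ry":0,"rz":0,"fingers":1},{"dx":0,"dy":0,"dz":0,"rx":0,"ry":0,"rz":0,"fingers":1}])

```text
clock: 9.9
tcp_pos: [0.4822, -0.1315, 0.1605]
orientation: [-0.002, -0.489, 0.872, 0.003]
wrist_force: [-12.1, 5.0, 9.3]
finger_gap: 0.0001
```

```bash
python3 arc.py | head -1
python3 - <<'E'
from h import *
from workcell import read_camera,env
s=env.get_state();r=read_camera("scene");print(s["wrist_force"])
a=cv2.resize(r["img"][180:300,240:400,::-1],(800,600),interpolation=cv2.INTER_CUBIC)
cv2.imwrite("pics/s5.png",a)
E
```

```text
unit [ -38.9 -103.6  160.5] tool yaw rel a: 1.573
[-12.12513525   4.99782585   9.27255265]
```

View pics/s5.png

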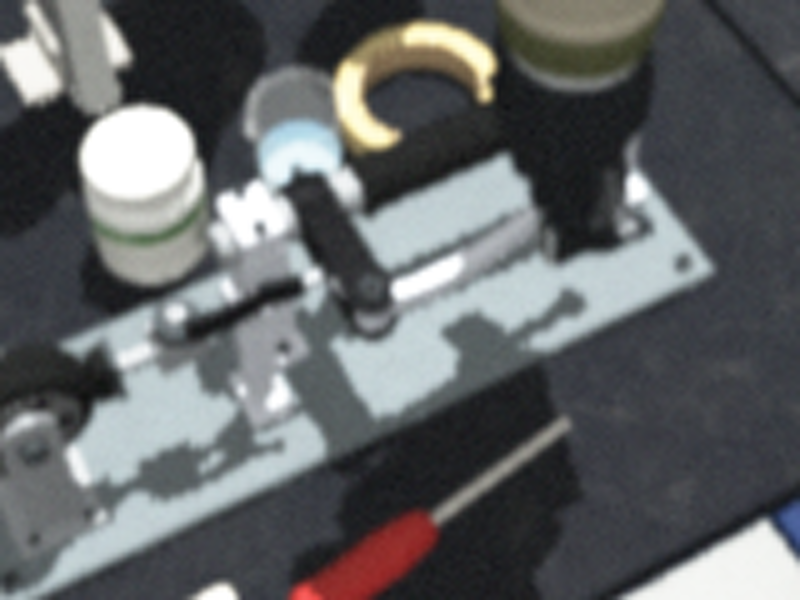

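The block touches the wheel, and the lever stopped after about 28 mm (≈0.26 rad) at about 13 N, short of the grip. Holding on, then releasing.

Call:
servo_tool(deltas=[{"dx":0,"dy":0,"dz":0,"rx":0,"ry":0,"rz":0,"fingers":1},{"dx":0,"dy":0,"dz":0,"rx":0,"ry":0,"rz":0,"fingers":1},{"dx":0,"dy":0,"dz":0,"rx":0,"ry":0,"rz":0,"fingers":1},{"dx":0,"dy":0,"dz":0,"rx":0,"ry":0,"rz":0,"fingers":1},{"dx":0,"dy":0,"dz":0,"rx":0,"ry":0,"rz":0,"fingers":1},{"dx":0,"dy":0,"dz":0,"rx":0,"ry":0,"rz":0,"fingers":1},{"dx":0,"dy":0,"dz":0,"rx":0,"ry":0,"rz":0,"fingers":1},{"dx":0,"dy":0,"dz":0,"rx":0,"ry":0,"rz":0,"fingers":1}])

```text
clock: 10.75
tcp_pos: [0.4822, -0.1314, 0.1605]
orientation: [-0.002, -0.489, 0.872, 0.003]
wrist_force: [-12.1, 5.5, 8.0]
finger_gap: -0.0002
```

Call:
servo_tool(deltas=[{"dx":0,"dy":0,"dz":0,"rx":0,"ry":0,"rz":0,"fingers":1},{"dx":0,"dy":0,"dz":0,"rx":0,"ry":0,"rz":0,"fingers":1},{"dx":0,"dy":0,"dz":0,"rx":0,"ry":0,"rz":0,"fingers":1},{"dx":0,"dy":0,"dz":0,"rx":0,"ry":0,"rz":0,"fingers":1},{"dx":0,"dy":0,"dz":0,"rx":0,"ry":0,"rz":0,"fingers":1},{"dx":0,"dy":0,"dz":0,"rx":0,"ry":0,"rz":0,"fingers":1}])

```text
clock: 11.35
tcp_pos: [0.4822, -0.1315, 0.1605]
orientation: [-0.002, -0.489, 0.872, 0.003]
wrist_force: [-12.1, 5.5, 8.8]
finger_gap: 0.0001
```

Call:
servo_tool(deltas=[{"dx":-6.8,"dy":4.2,"dz":0,"rx":0,"ry":0,"rz":0,"fingers":1},{"dx":-6.8,"dy":4.2,"dz":0,"rx":0,"ry":0,"rz":0,"fingers":1},{"dx":-6.8,"dy":4.2,"dz":0,"rx":0,"ry":0,"rz":0,"fingers":1},{"dx":-6.8,"dy":4.2,"dz":0,"rx":0,"ry":0,"rz":0,"fingers":1},{"dx":-10,"dy":6,"dz":0,"rx":0,"ry":0,"rz":0,"fingers":1},{"dx":-10,"dy":6,"dz":0,"rx":0,"ry":0,"rz":0,"fingers":1},{"dx":0,"dy":0,"dz":30,"rx":0,"ry":0,"rz":0,"fingers":1},{"dx":0,"dy":0,"dz":40,"rx":0,"ry":0,"rz":0,"fingers":1}])

```text
clock: 12.15
tcp_pos: [0.4361, -0.1034, 0.2301]
orientation: [-0.001, -0.489, 0.872, 0.002]
wrist_force: [0.7, 0.2, -0.6]
finger_gap: -0.0003
```

Call:
servo_tool(deltas=[{"dx":-20,"dy":-20,"dz":30,"rx":0,"ry":0,"rz":0,"fingers":1},{"dx":-10,"dy":-40,"dz":10,"rx":0,"ry":0,"rz":0,"fingers":1},{"dx":0,"dy":-30,"dz":0,"rx":0,"ry":0,"rz":0,"fingers":1},{"dx":0,"dy":0,"dz":0,"rx":0,"ry":0,"rz":0,"fingers":1},{"dx":0,"dy":0,"dz":0,"rx":0,"ry":0,"rz":0,"fingers":1},{"dx":0,"dy":0,"dz":0,"rx":0,"ry":0,"rz":0,"fingers":1}])

```text
clock: 12.75
tcp_pos: [0.4077, -0.1935, 0.2706]
orientation: [-0.0, -0.489, 0.872, 0.001]
wrist_force: [0.3, -0.1, -1.5]
finger_gap: -0.0001
```

Run:
```python
from h import *
from workcell import read_camera,env
r=read_camera("scene")
a=cv2.resize(r["img"][165:345,190:420,::-1],None,fx=3.4,fy=3.3,interpolation=cv2.INTER_CUBIC)
cv2.imwrite("pics/s6.png",a)
```

```text
(no output)
```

View pics/s6.png

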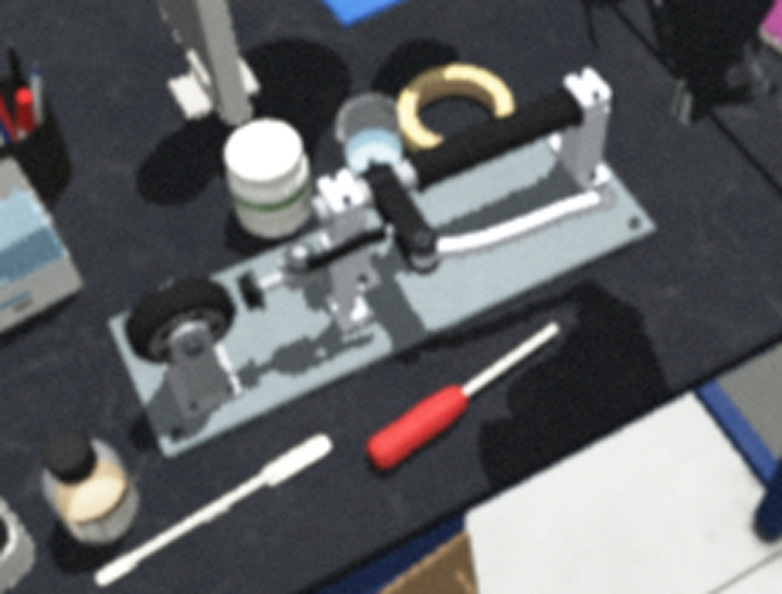

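The lever is back out (tip at about (605,196), as at the start), the cam is folded on the rod, and the things in view have not moved.

```bash
python3 -c "
from workcell import job
print(job.hand_in())"
```

```text
the job is handed in; nothing more can be done
None
```

The job is done and handed in at about 12.8 s on the robot's clock; no verdict was reported.

- **Cam:** I pushed the handle round with the shut fingers at about 9–10 N, until it stopped against what I took to be the end stop at about 14 N. The pictures show it folded along the rod.
- **Press:** I pressed the lever at the press spot for about 2.3 s at 13 N towards the bar. It stopped after about 28 mm, roughly 0.26 rad by arm travel, with the block on the wheel and the blade clear of the grip. The wrist also read 8–10 N upwards during the hold, probably friction on the blade, so the total was about 16 N.
- **Last checks:** After release, the scene picture shows the lever tip back where it started and the cam still closed. The screwdriver, spatula, jar, bottle, beaker and tape are where they were. The marker was outside that picture, so I did not check it. The fingers are clear of everything, with only sensor noise on the wrist.

None of these checks failed. The joint angles are estimates from arm travel and pictures, as the joints give no direct reading.

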